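Lock the bench tripod's centre leg at its length mark

ROBOT

A 6-joint arm with a two-finger parallel gripper is mounted at the origin on a cart in front of the work surface, level with it; the furniture and walls round the work are solid. World frame = base frame: x ahead of the robot, y to its left, z up, the work surface at z = 0. Lengths are in m, angles in rad, forces in N, time in s.
With the tool pointing down it reaches from about 0.35 to 0.775 m from the base axis. Payload 5.5 kg.
Tool frame: the origin (TCP) lies between the finger pads; the fingertips stand 11 mm ahead of it and the grasp point (between the pads) lies 8 mm behind it (tips_ahead is the distance from the TCP to the fingertips, in m); z points along the fingers, y is the line along which they close (so a half turn about z gives the same grasp; the last joint's range is limited). The gripper opens to 85 mm and grips with 20 to 120 N. Pads are 22 mm wide; open, the fingers measure 114 mm over their backs; the gripper's body (76 mm by 85 mm) begins 54 mm behind the grasp point. The pads swing forward as they close: fully open they stand 13 mm farther back than shut.
Start: joints at [1.068, 0.313, 0.046, 1.304, 0, 1.431], TCP at [0.204, 0.538, 0.217] pointing down, gripper open.
Joint ranges: [-2.76, 2.76], [-0.86, 1.69], [-1.03, 1.26], [-2.2, 2.34], [-1.47, 1.5], [-3.14, 3.14]. Speed limits (rad/s): [2.57, 2.57, 3.14, 3.14, 3.14, 3.14].

INTERFACE

Orientations are given as a unit quaternion [w, x, y, z].
In Python, from workcell import * gives the robot as it stands. The module is installed in compiled form; this text tells all that it offers.
- The arm moves only by the tool jog_arm, never from a script. Its argument "moves" is a list of rows, each an object with "fingers": the closure, from 0 (fully open) to 1 (shut); "slide": the shift along the tool's x, y, z in mm, a list of three; "angular": the turn, a rotation vector about the tool's x, y, z in degrees, a list of three. A call has 1 to 10 rows; each row is the pose to reach, as a shift and turn from the pose commanded when the call began, along the tool's axes at that moment; what a row does not reach only later rows make up. A row lasts 1/12 s, in which the tool goes at most 41.7 mm and 7.16 degrees, less where a joint would pass 70% of its speed; a pose out of reach is approached as far as the arm can. A call with a gripper value outside its range is refused whole. The fingers move at their own pace and stop on an object; "squeeze" is the grip in N (left out, the last holds). Time passes only in rows, so rows that repeat a pose let the fingers close. It gives the time, the measured TCP pose, the force, the opening and the grip force at its end, in the units of the state.
- get_state(): the state, without advancing time (a new reading comes with each control period).
- read_camera(name): name is "scene" or "top" or "wrist"; returns a dict with "color" (420x560x3 uint8, red, green, blue), "fovy" (degrees; the focal length in pixels is half the picture's height over the tangent of half this angle, whatever the lens; pixels are square), "cx", "cy" (the principal point, pixels), "world_from_camera" (4x4, takes a point from camera to world coordinates); the wrist camera has in their place "tool_from_camera" (4x4, takes a point from camera to tool coordinates, whose origin is the TCP and whose axes are the flange's). Camera axes: x right, y down, z forward; pixel columns grow to the right and rows downward; lengths in m; the calibration is good to about 2 mm. A picture is of the moment at which its call begins: read the wrist's pose just before it. There is no depth.
- hand_in(): hands the job in; it is judged then, once.
Trained networks look in a picture, given as the dict that the camera call returned (one of the last four; its "shot" number tells which), for a name from the list of things; names that differ only in an ending like _2 or _b are one class to them, and where a whole thing is asked for, a point or a joint stands for the part that bears it (a point fixed in the world has none). Each returns a list of dicts, best first, with "p" (0 to 1); they miss things now and then, are a little off and sometimes report something else, mostly with a low value. They report only what shows in the picture. A call takes as long as a camera call. They do not tell look-alikes from the thing itself.
- look_for(target, picture): "point" ([column, row] in pixels, amid what is visible of it).
- tip_of(target, picture): "point" ([column, row] in pixels: a listed point, or the origin of a listed thing).
The state is a dict: "clock": time; "joint_pos": joint angles; "qvel": joint speeds; "tau": joint torques, N m; "tcp_pos": TCP position; "orientation": TCP orientation; "wrist_force": force on the tool from outside, world axes, zero at the start; "ft_torque": the same for the moment, N m; "finger_gap": finger opening in m; "grip_force": force on a finger pad.
Only numpy, scipy, OpenCV 4.12 (cv2) and the standard library are available. Lean on these libraries where they do the work, as an engineer would, in place of code of your own. Each camera call takes 0.05 s, during which the arm holds its last target. There are 200 camera calls.

TASK

Set the sliding centre leg of the bench tripod to its length, ready for the instrument that will screw on to it: take the thin-walled leg lightly between the fingers (squeeze with no more than 30 N, it dents) and lift it until the black ring on it just shows in full above the collar. Still holding it there, as it sinks back if let go, sweep the wing lever clockwise to its stop so that the cam locks the leg. Finish still gripping the leg, locked at its mark, and leave the spanner, bolt and tape lying round the tripod alone.

Things in the scene. Friction and masses are not known exactly. Their poses are not given: they have to be found in the camera images.
- rim (a point): centre of the top face of the collar ring (39 mm across, steel) of a small bench tripod with three rubber-tipped feet (100 mm from the axis); 148 mm above the bench, on the vertical axis of the leg. The tripod does not move. The leg comes up out of this face.
- leg_top (a point): centre of the flat black cap on the upper end of the leg; 42 mm above the collar's top face while the leg is down. A 6 mm stud stands 8 mm above it.
- leg_mark (a point): centre of the leg at the lower edge of its length mark, a black ring 3 mm wide round the leg. While the leg is down it is hidden 28 mm below the collar's top face; the leg is at its length when this point is at the height of the rim, so that the whole black ring just shows above the collar.
- leg: the sliding centre leg: round upright aluminium tube, 22 mm diameter, about 0.4 kg; only its part above the collar can be gripped. It slides straight up and down and turns freely about its axis, so it may be gripped from above at any yaw and twisted with the gripper until the cam brakes it. With the lever open it sinks back when let go. Origin on its axis, level with the rim while down.
- leg_slide (a joint): height of the leg, m: 0 down (as found), grows as it is raised; 0.028 at the length mark; stop at 0.060.
- lever_turn (a joint): turn of the lever and its collar ring about the leg's axis, rad: 0 fully open, 1.05 at the closed stop; grows clockwise seen from above. It is found between 0 and 0.25. It is stiff (about 0.1 Nm, so 4 to 5 N on the wing) and stays where it is left; in the last third of its way the cam presses a brake shoe on the leg.
- lever_tip (a point): middle of the upper edge of the wing lever, 27.5 mm off the leg's axis, 53 mm above the rim. The wing is black, upright and radial to the leg: 7 mm thick (10 mm at its outer edge), 16 to 41 mm off the axis, from the collar's top face up to this point. A finger gripping the leg just above the collar meets the flat of the wing when the gripper is turned about the leg's axis.
- spanner_13: loose combination spanner, 160 mm long, lying by the tripod; origin under its centre.
- hex_bolt_1: loose hexagon bolt, 89 mm long, lying by the tripod; origin under its centre.
- tape_electrical: roll of black tape, 57 mm across, 19 mm high, lying by the tripod; origin under its centre.
Not all that is in view belongs to the job. Of the things that look like the part that bears rim, the largest one is meant.

How it is judged:
By the outcome, as a careful person would: the job done as asked, in the order asked, and still so for the second after the job is handed in, while the arm keeps its last pose, push and grip.
It also fails if it takes over 40 s, if anything falls off the work surface, if the arm or the gripper's body presses on something with over 40 N, if the wrist force passes 120 N, or if a joint passes its speed limit or range.

## Working session

There is one attempt and no reset: what is moved stays moved. The work goes in short steps, Python scripts to look and compute and a tool call to move; the robot and the scene stay as the last step left them, time stands still between calls to the robot, and variables do not carry over. Pictures are saved under pics/ and viewed, at most 10 in all, crops included, and the job is handed in when it is done.

Besides the shell and the picture viewer there is one more tool, called as name([rows], argument=value, ...), one row to a line, values as JSON. jog_arm: Moves the arm, as the interface text tells. Its arguments: {"type":"object","properties":{"moves":{"type":"array","items":{"type":"object","properties":{"fingers":{"type":"number"},"slide":{"type":"array","items":{"type":"number"}},"angular":{"type":"array","items":{"type":"number"}}}}},"squeeze":{"type":"number"}},"required":["moves"]}

```bash
mkdir -p pics; cat > h.py <<'E'
from workcell import *
import numpy as np, cv2
from scipy.spatial.transform import Rotation as R
def rot(q): return R.from_quat([q[1],q[2],q[3],q[0]]).as_matrix()
def shot(name):
    s=get_state(); p=read_camera(name)
    if name=="wrist":
        T=np.eye(4);T[:3,:3]=rot(s["orientation"]);T[:3,3]=s["tcp_pos"];p["W"]=T@p["tool_from_camera"]
    else: p["W"]=np.array(p["world_from_camera"])
    return p
def save(p,n,box=None,k=1):
    c=p["color"]
    if box: c=c[box[1]:box[3],box[0]:box[2]]
    c=cv2.resize(c,None,fx=k,fy=k,interpolation=cv2.INTER_CUBIC)
    cv2.imwrite("pics/"+n,c[...,::-1])
def foc(p): return p["color"].shape[0]/2/np.tan(np.radians(p["fovy"])/2)
def ray(p,px):
    f=foc(p);d=np.array([(px[0]-p["cx"])/f,(px[1]-p["cy"])/f,1]);d=p["W"][:3,:3]@d
    return p["W"][:3,3],d/np.linalg.norm(d)
def atz(p,px,z):
    o,d=ray(p,px);return o+d*(z-o[2])/d[2]
def tri(rs):
    A=0;b=0
    for o,d in rs:
        M=np.eye(3)-np.outer(d,d);A=A+M;b=b+M@o
    x=np.linalg.solve(A,b);return x,[np.linalg.norm((np.eye(3)-np.outer(d,d))@(x-o)) for o,d in rs]
def proj(p,X):
    c=np.linalg.inv(p["W"])@np.append(X,1);return [p["cx"]+foc(p)*c[0]/c[2],p["cy"]+foc(p)*c[1]/c[2]]
E
python3 - <<'E'
from h import *
np.set_printoptions(precision=4,suppress=True)
ims=[]
for n in ["scene","top","wrist"]:
    p=shot(n);ims.append(p["color"]);print(n,p["fovy"],p["cx"],p["cy"],p["W"][:3,3])
    for t in ["rim","leg_top","lever_tip","leg"]:
        print(t,[(np.round(d["point"],1),round(d["p"],2)) for d in tip_of(t,p)[:4]])
s=get_state();print(s)
m=np.hstack(ims[:2]);cv2.imwrite("pics/a.png",cv2.resize(ims[0],None,fx=1.4,fy=1.4)[...,::-1]);cv2.imwrite("pics/b.png",cv2.resize(ims[1],None,fx=1.4,fy=1.4)[...,::-1])
E
```

```text
scene 48.45731861276006 283.74164523759595 206.7858358943535 [-0.0248 -0.2274  0.8802]
rim [(array([203.3, 245.4]), 0.64), (array([394.8, 256.1]), 0.63), (array([288.3, 203.4]), 0.55)]
leg_top [(array([286.1, 193.5]), 0.53), (array([198.3, 239. ]), 0.43)]
lever_tip [(array([272.7, 185. ]), 0.84), (array([389. , 245.1]), 0.68)]
leg [(array([394.3, 257.8]), 0.69), (array([286.9, 206.1]), 0.54), (array([203.7, 247.8]), 0.53)]
top 44.577654057801176 272.6818017941723 203.5469216827845 [0.3994 0.0728 1.2553]
rim [(array([271.6, 208.7]), 0.84), (array([375.6, 198.2]), 0.8), (array([227.8, 279.7]), 0.6)]
leg_top [(array([271.5, 211.7]), 0.64), (array([224. , 284.6]), 0.61), (array([378.9, 197.7]), 0.37)]
lever_tip [(array([372.4, 201.4]), 0.65), (array([253.7, 213.3]), 0.63), (array([267.2, 209.8]), 0.56), (array([216.8, 290. ]), 0.53)]
leg [(array([377.4, 199.7]), 0.62), (array([269. , 210.1]), 0.48), (array([227.4, 286.7]), 0.36), (array([315.2, 193.2]), 0.31)]
wrist 69.82927425103375 283.4207040457424 216.24543156120066 [0.1268 0.5669 0.3734]
rim []
leg_top []
lever_tip []
leg []
{'clock': 0.75, 'joint_pos': array([1.0684, 0.3132, 0.0461, 1.3037, 0.    , 1.4312]), 'qvel': array([-0.0018,  0.0004, -0.001 , -0.0013,  0.0004,  0.0005]), 'tau': array([  0.0001, -48.0344,  29.8774,  -0.0001,  -0.0002,   0.    ]), 'tcp_pos': array([0.2041, 0.5376, 0.2173]), 'orientation': array([0.    , 0.1804, 0.9836, 0.    ]), 'wrist_force': array([-0.4882,  0.2257, -0.2678]), 'ft_torque': array([ 0.0329, -0.0339,  0.0074]), 'grip_force': 0.0, 'finger_gap': 0.08538336842094531}
```

View pics/a.png

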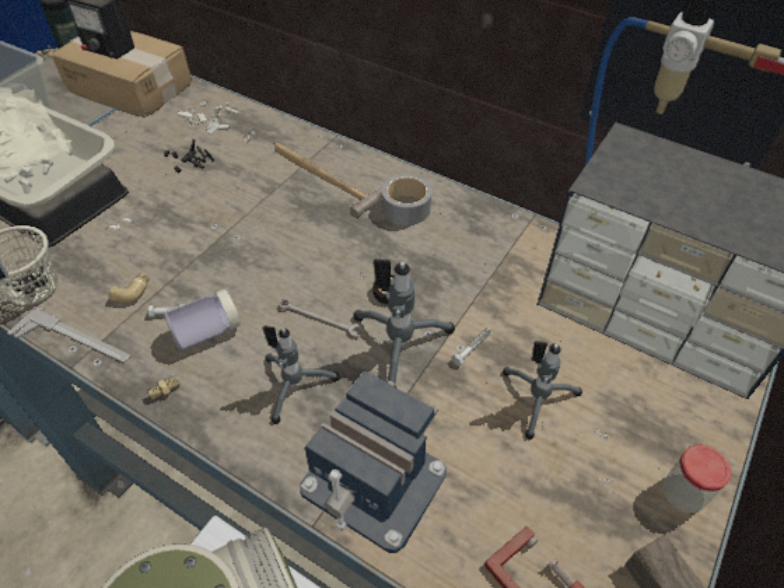

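View pics/b.png

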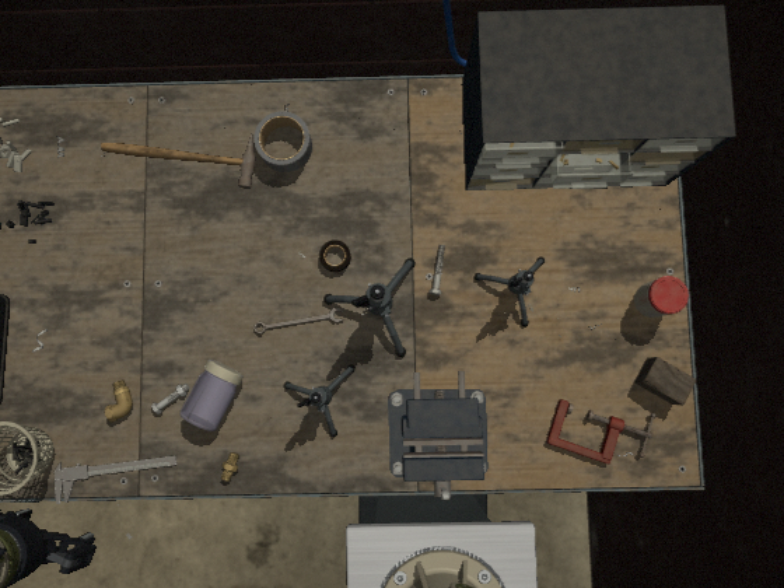

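The scene view shows three look-alike tripods, at scene pixels (287,205), (205,250) and (392,262). In the top view they are at (270,210), (228,283) and (372,200). The middle one is clearly the largest and has the spanner, bolt and tape round it, so it is the one meant. I'll confirm that with a crop and triangulate.

```bash
python3 - <<'E'
from h import *
np.set_printoptions(precision=4,suppress=True)
a=shot("scene");b=shot("top")
for n,u,v in [("rim",(288.3,203.4),(271.6,208.7)),("legtop",(286.1,193.5),(271.5,211.7)),("lever",(272.7,185),(267.2,209.8)),("lever2",(272.7,185),(253.7,213.3)),("smallA",(203.3,245.4),(227.8,279.7)),("smallB",(394.8,256.1),(375.6,198.2))]:
    print(n,*tri([ray(a,u),ray(b,v)]))
A=cv2.resize(a["color"][170:290,240:340],None,fx=4,fy=4,interpolation=2);B=cv2.resize(b["color"][170:270,220:320],None,fx=4,fy=4.8,interpolation=2)
cv2.imwrite("pics/c.png",np.hstack([A,B])[...,::-1])
s=get_state();print(rot(s["orientation"]),a["W"][:3,:3])
p=shot("wrist");print(p["tool_from_camera"])
E
```

```text
rim [0.532  0.0905 0.1456] [np.float64(0.00028845508953264385), np.float64(0.0002884550895326543)]
legtop [0.5207 0.0902 0.1869] [np.float64(0.00022893250170680633), np.float64(0.0002289325017069505)]
lever [0.5165 0.1071 0.2069] [np.float64(0.010644641161958217), np.float64(0.010644641161958259)]
lever2 [0.5192 0.1247 0.1932] [np.float64(0.0028126932512393494), np.float64(0.002812693251239394)]
smallA [0.3775 0.1951 0.0987] [np.float64(0.003847315197159099), np.float64(0.003847315197159061)]
smallB [ 0.5561 -0.1454  0.1072] [np.float64(0.0013230629606713852), np.float64(0.0013230629606714513)]
[[-0.9349  0.3549  0.0001]
 [ 0.3549  0.9349  0.0001]
 [-0.0001  0.0002 -1.    ]] [[ 0.5273 -0.6381  0.5611]
 [-0.8495 -0.4103  0.3316]
 [ 0.0186 -0.6515 -0.7584]]
[[-0.0003 -0.947  -0.3213  0.0827]
 [ 1.     -0.0003  0.0001 -0.0001]
 [-0.0002 -0.3213  0.947  -0.1561]
 [ 0.      0.      0.      1.    ]]
```

View pics/c.png

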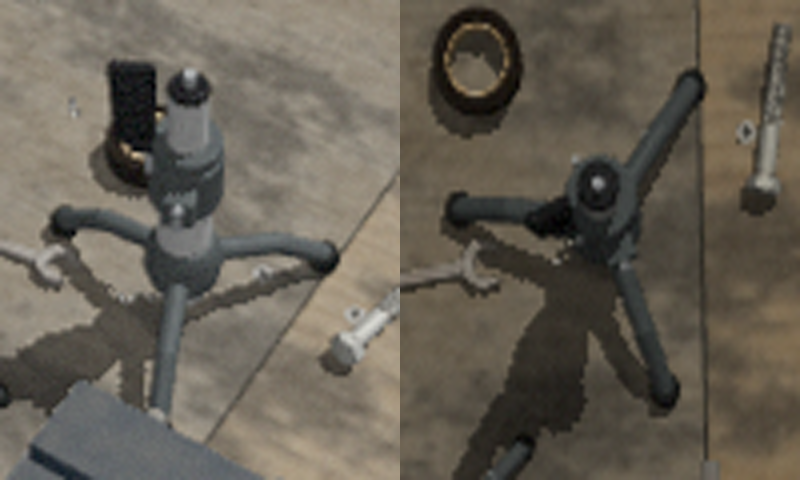

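The crop confirms it: the large tripod has its cap at top px (269,208) and scene px (287,191). Its lever points to robot +y (top px (257,215)). Next I go above it, fingers yawed so that the +y finger ends up behind the wing.

jog_arm([
  {"fingers":0,"slide":[-460,-304,-85],"angular":[0,0,-100]},
  {"fingers":0,"slide":[-460,-304,-85],"angular":[0,0,-100]},
  {"fingers":0,"slide":[-460,-304,-85],"angular":[0,0,-100]},
  {"fingers":0,"slide":[-460,-304,-85],"angular":[0,0,-100]},
  {"fingers":0,"slide":[-460,-304,-85],"angular":[0,0,-100]},
  {"fingers":0,"slide":[-460,-304,-85],"angular":[0,0,-100]},
  {"fingers":0,"slide":[-460,-304,-85],"angular":[0,0,-100]},
  {"fingers":0,"slide":[-460,-304,-85],"angular":[0,0,-100]},
  {"fingers":0,"slide":[-460,-304,-85],"angular":[0,0,-100]},
  {"fingers":0,"slide":[-460,-304,-85],"angular":[0,0,-100]},
], squeeze=25)

```text
clock: 1.73
tcp_pos: [0.4207, 0.238, 0.2746]
orientation: [0.0, -0.37, 0.929, 0.0]
wrist_force: [0.7, -0.6, -0.1]
finger_gap: 0.0855
grip_force: 0.0
```

```bash
cat > rel.py <<'E'
# tool-axes shift and yaw to reach a world target: x y z azimuth_of_tool_y(deg)
import sys; from h import *
t=np.array(list(map(float,sys.argv[1:5]))); s=get_state(); M=rot(s["orientation"])
az=np.degrees(np.arctan2(M[1,1],M[0,1]))
print("slide",np.round(M.T@(t[:3]-s["tcp_pos"])*1000,1),"angz",round(-(t[3]-az),1),"az",round(az,1),"q6",s["joint_pos"][5],"tcp",s["tcp_pos"],"tilt",M[:,2],s["clock"])
E
python3 rel.py .526 .0905 .30 170
```

```text
slide [  25.1 -179.5  -25.4] angz -36.5 az 133.5 q6 -0.41044315345863364 tcp [0.42072231 0.23796599 0.274611  ] tilt [ 6.40808406e-04  3.49051356e-04 -9.99999734e-01] 1.7333
```

jog_arm([
  {"slide":[25,-180,-25],"angular":[0,0,-35]},
  {"slide":[25,-180,-25],"angular":[0,0,-35]},
  {"slide":[25,-180,-25],"angular":[0,0,-35]},
  {"slide":[25,-180,-25],"angular":[0,0,-35]},
  {"slide":[25,-180,-25],"angular":[0,0,-35]},
  {"slide":[25,-180,-25],"angular":[0,0,-35]},
  {"slide":[25,-180,-25],"angular":[0,0,-35]},
])

```text
schema error: expected keys fingers, slide, angular
```

```bash
python3 rel.py .526 .0905 .30 170; python3 - <<'E'
from h import *
np.set_printoptions(precision=4,suppress=True)
p=shot("wrist");save(p,"d.png",None,1.4)
for t in ["rim","leg_top","lever_tip"]:
    for d in tip_of(t,p)[:3]: print(t,np.round(d["point"],1),round(d["p"],2),atz(p,d["point"],{"rim":.148,"leg_top":.19,"lever_tip":.201}[t]))
E
```

```text
slide [  25.1 -179.5  -25.4] angz -36.5 az 133.5 q6 -0.41044315345863364 tcp [0.42072231 0.23796599 0.274611  ] tilt [ 6.40808406e-04  3.49051356e-04 -9.99999734e-01] 1.7333
rim [ 97.8 180.8] 0.74 [0.5263 0.094  0.148 ]
rim [285.4 131.4] 0.56 [0.3703 0.1925 0.148 ]
leg_top [284.2 131.7] 0.76 [0.3697 0.1902 0.19  ]
leg_top [ 72.2 195.3] 0.64 [0.5267 0.0981 0.19  ]
lever_tip [308.6 141. ] 0.67 [0.3616 0.2075 0.201 ]
lever_tip [ 94.1 208.1] 0.64 [0.5163 0.1201 0.201 ]
```

View pics/d.png

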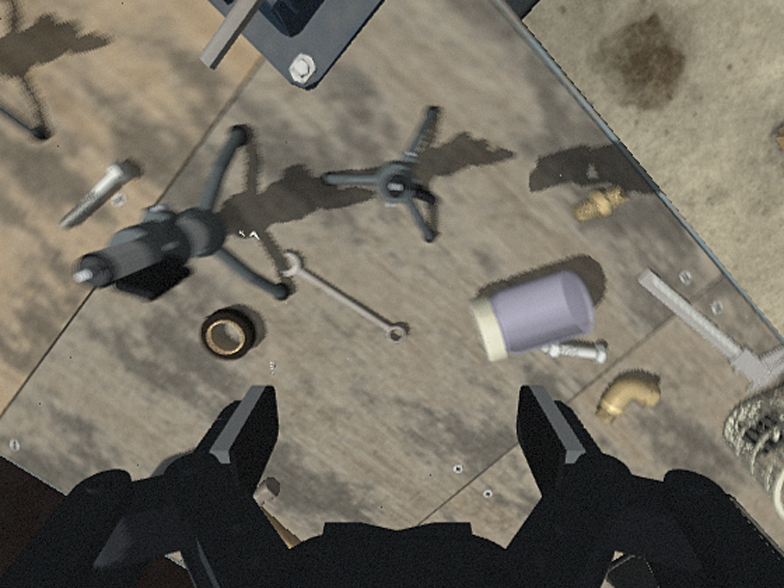

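The wrist view shows the large tripod at left (cap at raw px (60,195), collar (98,181)). The estimate of x≈0.526, y≈0.094 is consistent with the other cameras. The last move was refused for a missing key, so I'll repeat it.

jog_arm([
  {"fingers":0,"slide":[25,-180,-25],"angular":[0,0,-35]},
  {"fingers":0,"slide":[25,-180,-25],"angular":[0,0,-35]},
  {"fingers":0,"slide":[25,-180,-25],"angular":[0,0,-35]},
  {"fingers":0,"slide":[25,-180,-25],"angular":[0,0,-35]},
  {"fingers":0,"slide":[25,-180,-25],"angular":[0,0,-35]},
  {"fingers":0,"slide":[25,-180,-25],"angular":[0,0,-35]},
  {"fingers":0,"slide":[25,-180,-25],"angular":[0,0,-35]},
  {"fingers":0,"slide":[25,-180,-25],"angular":[0,0,-35]},
])

```text
clock: 2.6
tcp_pos: [0.5243, 0.0923, 0.2986]
orientation: [-0.0, -0.63, 0.776, 0.001]
wrist_force: [-0.1, 0.2, 0.6]
finger_gap: 0.0858
grip_force: 0.0
```

```bash
python3 rel.py .526 .093 .30 170; python3 - <<'E'
from h import *
np.set_printoptions(precision=4,suppress=True)
p=shot("wrist");save(p,"e.png",None,1.4)
q=shot("top");r=shot("scene")
for t in ["rim","leg_top","lever_tip"]:
    z={"rim":.148,"leg_top":.19,"lever_tip":.201}[t]
    for n,c in (("w",p),("t",q),("s",r)):
        for d in tip_of(t,c):
            X=atz(c,d["point"],z)
            if np.hypot(X[0]-.526,X[1]-.1)<.05: print(t,n,np.round(d["point"],1),round(d["p"],2),X)
E
```

```text
slide [-1.1 -1.5 -1.4] angz -1.9 az 168.1 q6 -1.340430699524565 tcp [0.52428006 0.09228272 0.298646  ] tilt [-1.24555848e-03  5.35529587e-04 -9.99999081e-01] 2.6
rim w [279.1 200.9] 0.79 [0.5295 0.0956 0.148 ]
rim s [289.3 206. ] 0.59 [0.525  0.0842 0.148 ]
leg_top w [283.1 214.9] 0.57 [0.5257 0.0979 0.19  ]
leg_top s [284.2 191.7] 0.75 [0.5203 0.0947 0.19  ]
lever_tip w [298.5 238.1] 0.73 [0.5158 0.1191 0.201 ]
lever_tip s [271.  184.4] 0.71 [0.5141 0.1222 0.201 ]
```

View pics/e.png

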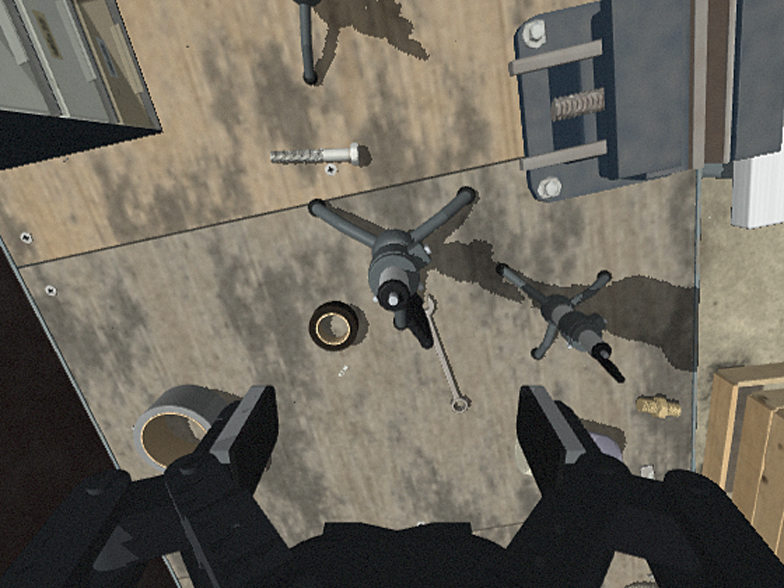

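The wrist view shows the tripod with cap at raw (281,211), and the wing running from (294,212) to (306,246), azimuth about 115°. The spanner, tape and bolt are all clear of the fingers. I'll lower a bit, yaw to 190°, and look again.

jog_arm([
  {"fingers":0,"slide":[-4,-2,50],"angular":[0,0,-22]},
  {"fingers":0,"slide":[-4,-2,50],"angular":[0,0,-22]},
  {"fingers":0,"slide":[-4,-2,50],"angular":[0,0,-22]},
  {"fingers":0,"slide":[-4,-2,50],"angular":[0,0,-22]},
  {"fingers":0,"slide":[-4,-2,50],"angular":[0,0,-22]},
  {"fingers":0,"slide":[-4,-2,50],"angular":[0,0,-22]},
])

```text
clock: 3.7
tcp_pos: [0.5282, 0.0946, 0.2497]
orientation: [-0.0, 0.766, -0.643, 0.0]
wrist_force: [0.3, -0.2, 0.7]
finger_gap: 0.0855
grip_force: 0.0
```

```bash
python3 rel.py .527 .096 .25 190; python3 - <<'E'
from h import *
np.set_printoptions(precision=4,suppress=True)
p=shot("wrist");save(p,"f.png",(200,120,400,270),4)
for t in ["rim","leg_top","lever_tip"]:
    z={"rim":.148,"leg_top":.19,"lever_tip":.201}[t]
    for d in tip_of(t,p)[:2]: print(t,np.round(d["point"],1),round(d["p"],2),atz(p,d["point"],z))
for X in [(.527,.096,.148),(.527,.096,.19),(.527,.096,.198)]: print(proj(p,X))
E
```

```text
slide [-1.6  0.9 -0.3] angz -360.0 az -170.0 q6 -1.7175483356949781 tcp [0.52818417 0.09457747 0.24973345] tilt [ 1.32717620e-03  1.47316022e-04 -9.99999108e-01] 3.7
rim [402.  300.9] 0.75 [0.3951 0.1669 0.148 ]
rim [282.4 210. ] 0.61 [0.5295 0.0936 0.148 ]
leg_top [290.2 230.7] 0.71 [0.5229 0.0958 0.19  ]
lever_tip [293.4 267.3] 0.97 [0.5161 0.1207 0.201 ]
[np.float64(284.6846375396484), np.float64(212.997333357505)]
[np.float64(284.88684287063813), np.float64(230.06698528963497)]
[np.float64(284.9334878375225), np.float64(234.00463295304914)]
```

View pics/f.png

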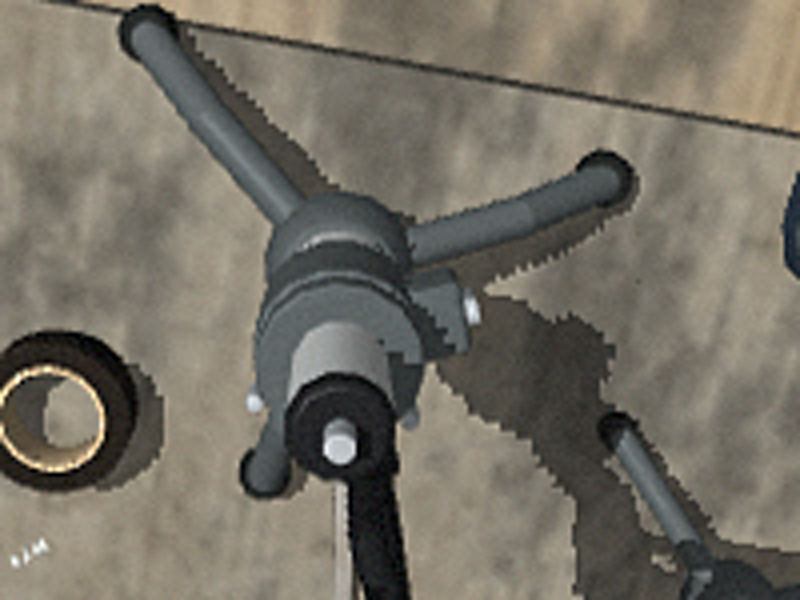

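The cap disc is at raw (285,227) and the collar's centre near (285,209), so the axis is at about (0.527, 0.094). The +y finger will close in free space, with the wing 78° away. Descend.

jog_arm([
  {"fingers":0,"slide":[0.5,1.3,30],"angular":[0,0,0]},
  {"fingers":0,"slide":[0.5,1.3,55],"angular":[0,0,0]},
  {"fingers":0,"slide":[0.5,1.3,75],"angular":[0,0,0]},
  {"fingers":0,"slide":[0.5,1.3,86],"angular":[0,0,0]},
  {"fingers":0,"slide":[0.5,1.3,86],"angular":[0,0,0]},
  {"fingers":0,"slide":[0.5,1.3,86],"angular":[0,0,0]},
])

```text
clock: 4.4
tcp_pos: [0.5262, 0.0939, 0.163]
orientation: [0.0, 0.767, -0.642, -0.0]
wrist_force: [-0.2, -0.1, -0.1]
finger_gap: 0.0857
grip_force: 0.0
```

jog_arm([
  {"fingers":0.3,"slide":[0,0,0],"angular":[0,0,0]},
  {"fingers":0.5,"slide":[0,0,0],"angular":[0,0,0]},
  {"fingers":0.6,"slide":[0,0,0],"angular":[0,0,0]},
  {"fingers":0.6,"slide":[0,0,0],"angular":[0,0,0]},
  {"fingers":0.6,"slide":[0,0,0],"angular":[0,0,0]},
  {"fingers":0.6,"slide":[0,0,0],"angular":[0,0,0]},
], squeeze=25)

```text
clock: 4.9
tcp_pos: [0.5267, 0.0939, 0.1634]
orientation: [-0.0, 0.767, -0.642, 0.0]
wrist_force: [-0.2, -0.4, -0.3]
finger_gap: 0.0343
grip_force: 0.0
```

```bash
python3 rel.py .527 .094 .164 190; python3 - <<'E'
from h import *
p=shot("wrist");save(p,"g.png",(150,150,430,360),2.8)
E
```

```text
slide [ 0.  -0.3 -0.6] angz -359.8 az -169.8 q6 -1.7218409859538413 tcp [0.52666853 0.09394357 0.16340262] tilt [ 6.04050838e-04  1.01662284e-04 -9.99999812e-01] 4.9
```

View pics/g.png

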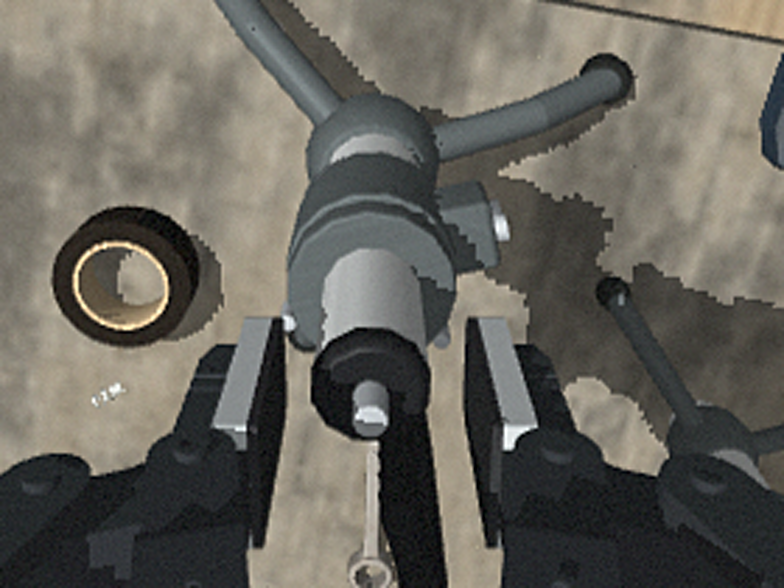

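The leg is centred between the pads, about 2 mm off along tool x. I'll nudge it and close lightly.

jog_arm([
  {"fingers":0.6,"slide":[1.5,0,0],"angular":[0,0,0]},
  {"fingers":0.75,"slide":[1.5,0,0],"angular":[0,0,0]},
  {"fingers":1,"slide":[1.5,0,0],"angular":[0,0,0]},
  {"fingers":1,"slide":[1.5,0,0],"angular":[0,0,0]},
  {"fingers":1,"slide":[1.5,0,0],"angular":[0,0,0]},
  {"fingers":1,"slide":[1.5,0,0],"angular":[0,0,0]},
  {"fingers":1,"slide":[1.5,0,0],"angular":[0,0,0]},
], squeeze=25)

```text
clock: 5.53
tcp_pos: [0.5277, 0.0925, 0.1633]
orientation: [-0.001, 0.767, -0.642, 0.001]
wrist_force: [4.6, 0.6, -1.6]
finger_gap: 0.021
grip_force: 25.1
```

jog_arm([
  {"fingers":1,"slide":[0,-0.5,-4],"angular":[0,0,0]},
  {"fingers":1,"slide":[0,-0.5,-9],"angular":[0,0,0]},
  {"fingers":1,"slide":[0,-0.5,-14],"angular":[0,0,0]},
  {"fingers":1,"slide":[0,-0.5,-19],"angular":[0,0,0]},
  {"fingers":1,"slide":[0,-0.5,-24],"angular":[0,0,0]},
  {"fingers":1,"slide":[0,-0.5,-27],"angular":[0,0,0]},
  {"fingers":1,"slide":[0,-0.5,-28],"angular":[0,0,0]},
  {"fingers":1,"slide":[0,-0.5,-28],"angular":[0,0,0]},
  {"fingers":1,"slide":[0,-0.5,-28],"angular":[0,0,0]},
])

```text
clock: 6.28
tcp_pos: [0.5276, 0.0924, 0.1907]
orientation: [-0.0, 0.767, -0.642, 0.0]
wrist_force: [6.2, -0.0, -4.2]
finger_gap: 0.0207
grip_force: 24.9
```

```bash
python3 rel.py .527 .0925 .1913 190; python3 - <<'E'
from h import *
p=shot("wrist");s=shot("scene")
A=cv2.resize(p["color"][180:300,210:350],(560,480),interpolation=2);B=cv2.resize(s["color"][160:240,255:295],(240,480),interpolation=2)
cv2.imwrite("pics/i.png",np.hstack([A,B])[...,::-1])
for t in ("leg_mark","rim","leg_top"): print(t,[(d["point"],d["p"]) for d in tip_of(t,p)[:2]])
E
```

```text
slide [-0.2  0.6 -0.6] angz -359.8 az -169.8 q6 -1.724562388099849 tcp [0.52758132 0.09244263 0.19072669] tilt [ 3.22039668e-04 -5.02151110e-05 -9.99999947e-01] 6.2833
leg_mark [([283.3, 238.2], 0.7)]
rim [([283.5, 237.7], 0.96), ([420.7, 341.8], 0.64)]
leg_top [([283.7, 295.5], 0.86), ([281.4, 239.3], 0.25)]
```

View pics/i.png

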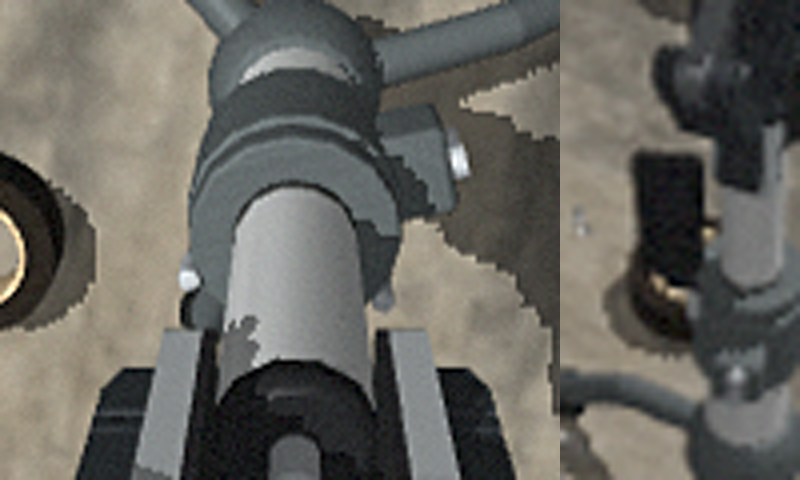

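The leg has come up and a thin black arc shows at the collar (wrist crop (293,187)). I'll read the intensity profile along the leg to see how much of the ring shows.

```bash
python3 - <<'E'
from h import *
np.set_printoptions(precision=1,suppress=True,linewidth=200)
p=shot("wrist");print(p["color"][219:235,279:288].mean((1,2)))
s=get_state();print(s["tcp_pos"])
for h in (0,1,2,3,4,6): 
    print(h,proj(p,np.array([.5272,.0925-.011,.148+h/1000])))   # front surface of leg facing the camera
c=shot("scene")["color"][195:214,280:290].mean(2);print(c)
print([ (proj(shot("scene"),np.array([.522,.083,.148+h/1000]))) for h in (0,3)])
E
```

```text
[104.1 105.6 105.7 105.1 109.4 104.2  71.3  54.4 136.4 162.9 155.6 154.9 155.1 154.6 155.7 154.5]
[0.5 0.1 0.2]
0 [np.float64(286.93979929406987), np.float64(222.64298607583245)]
1 [np.float64(286.95671398391744), np.float64(223.1334070414078)]
2 [np.float64(286.97378133996875), np.float64(223.62825437884115)]
3 [np.float64(286.9910034384633), np.float64(224.12758828617314)]
4 [np.float64(287.00838239346007), np.float64(224.6314700579953)]
6 [np.float64(287.04361952351303), np.float64(225.6531280074164)]
[[126.7 113.  106.7 109.3 120.  119.3 119.  121.3 119.3 121.3]
 [ 75.3  78.3 106.  111.7 118.3 117.  119.7 121.3 120.3 120.7]
 [ 35.7  59.  106.  113.  115.3 119.3 118.3 120.  123.7 119.3]
 [112.3  67.3 101.7 111.  120.3 118.  121.3 122.3 120.7 119. ]
 [117.7  95.7 106.  110.  117.3 122.7 122.  121.7 120.  120.7]
 [108.7 100.7 107.  113.  119.7 119.3 121.  123.  120.  122.3]
 [110.7 106.7 111.  112.7 116.3 119.3 119.3 121.3 119.  122. ]
 [111.   87.3 102.3 112.7 115.7 117.7 121.  117.3 122.  122. ]
 [ 72.   71.7 105.7 115.  115.7 119.3 123.3 121.  119.3 123.3]
 [ 58.   64.7 104.  117.  119.7 120.7 121.3 122.7 122.  120.3]
 [ 51.7  48.   87.7 114.  119.  122.  121.  120.3 120.3 125.7]
 [ 58.   54.7  49.7  95.  122.3 121.7 125.  124.7 124.  129.3]
 [ 56.3  53.   53.3  54.3  76.  104.  105.7  95.3  88.7  83. ]
 [ 57.3  57.7  62.3  48.3  40.   57.7  63.7  51.   62.3  86. ]
 [ 51.7  56.7  57.   59.3  52.7  47.3  88.3  94.7  96.7 104. ]
 [ 50.3  57.7  57.   50.   93.  101.3 107.  110.  107.3 107.7]
 [ 56.3  55.7  49.7  57.   81.3  84.3  87.7  87.   89.3  85. ]
 [ 53.   54.   52.3  50.   54.   60.   65.3  58.7  64.7  62.7]
 [ 57.   57.   58.3  53.3  58.   59.3  54.   61.3  54.   46.7]]
[[np.float64(289.0529337758673), np.float64(207.1702099315381)], [np.float64(289.0925724958659), np.float64(206.22374624554786)]]
```

About 3 mm of black shows. The kinematic rise is 27.4 mm, so I add 0.6 mm, then turn clockwise.

jog_arm([
  {"fingers":1,"slide":[0,0,-0.6],"angular":[0,0,0]},
  {"fingers":1,"slide":[0,0,-0.6],"angular":[0,0,4]},
  {"fingers":1,"slide":[0,0,-0.6],"angular":[0,0,8]},
  {"fingers":1,"slide":[0,0,-0.6],"angular":[0,0,12]},
  {"fingers":1,"slide":[0,0,-0.6],"angular":[0,0,16]},
  {"fingers":1,"slide":[0,0,-0.6],"angular":[0,0,20]},
  {"fingers":1,"slide":[0,0,-0.6],"angular":[0,0,24]},
  {"fingers":1,"slide":[0,0,-0.6],"angular":[0,0,28]},
  {"fingers":1,"slide":[0,0,-0.6],"angular":[0,0,32]},
  {"fingers":1,"slide":[0,0,-0.6],"angular":[0,0,36]},
])

```text
clock: 7.57
tcp_pos: [0.5262, 0.0926, 0.1908]
orientation: [-0.001, -0.53, 0.848, 0.001]
wrist_force: [2.4, 0.5, -3.7]
finger_gap: 0.0208
grip_force: 24.9
```

```bash
cat > st.py <<'E'
from h import *
np.set_printoptions(precision=4,suppress=True)
s=get_state();M=rot(s["orientation"]);print("az",np.degrees(np.arctan2(M[1,1],M[0,1]))%360,s["tcp_pos"],s["wrist_force"],s["ft_torque"],s["grip_force"],s["joint_pos"][5],s["tau"][5],"tilt",M[:2,2])
p=shot("wrist")
for t in ("lever_tip","leg_top"):
    for d in tip_of(t,p)[:2]:
        X=atz(p,d["point"],.201 if t=="lever_tip" else .218);v=X-[.5272,.0925,0];print(t,d["p"],X,"r",np.hypot(*v[:2]),"az",np.degrees(np.arctan2(v[1],v[0])))
cv2.imwrite("pics/last.png",p["color"][...,::-1])
E
python3 st.py
```

```text
az 153.97696250926012 [0.5262 0.0926 0.1908] [ 2.3843  0.5452 -3.7254] [ 0.1219 -0.5826 -0.0026] 24.89355811936548 -1.0928226722603187 -0.8772869221866131 tilt [-0.0024  0.0002]
lever_tip 0.91 [0.3966 0.1603 0.201 ] r 0.14717672391225858 az 152.57834249111062
leg_top 0.91 [0.5277 0.0957 0.218 ] r 0.0032119200333350097 az 80.3183950513435
leg_top 0.6 [0.4177 0.1274 0.218 ] r 0.11491701835651223 az 162.32733378150107
```

jog_arm([
  {"fingers":1,"slide":[0,0,0],"angular":[0,0,4]},
  {"fingers":1,"slide":[0,0,0],"angular":[0,0,8]},
  {"fingers":1,"slide":[0,0,0],"angular":[0,0,12]},
  {"fingers":1,"slide":[0,0,0],"angular":[0,0,16]},
  {"fingers":1,"slide":[0,0,0],"angular":[0,0,16]},
])

```text
clock: 8.13
tcp_pos: [0.5258, 0.093, 0.1909]
orientation: [-0.001, -0.408, 0.913, 0.001]
wrist_force: [-0.5, 2.1, -4.7]
finger_gap: 0.0208
grip_force: 24.9
```

```bash
python3 st.py; python3 - <<'E'
from h import *
z=[]
for i in range(6): read_camera("top"); z.append(get_state()["tcp_pos"])
print(np.round(z,4)); print(get_state()["wrist_force"],get_state()["ft_torque"])
save(shot("wrist"),"j.png",(150,150,430,360),2.8)
E
```

```text
az 138.19517477865588 [0.5258 0.093  0.1909] [-0.4965  2.0537 -4.7492] [ 0.3404 -0.048  -0.0147] 24.892335386102786 -0.8171000175955819 0.7097434625029564 tilt [-0.0031  0.0008]
lever_tip 0.65 [0.5166 0.1184 0.201 ] r 0.027942625242016954 az 112.20953011820323
lever_tip 0.54 [0.5125 0.0758 0.201 ] r 0.02228076289576604 az -131.4332295398293
leg_top 0.95 [0.4105 0.13   0.218 ] r 0.12263317196719 az 162.1751903859349
leg_top 0.59 [0.528  0.0963 0.218 ] r 0.0039058470111900975 az 78.71997963153072
[[0.5258 0.0929 0.191 ]
 [0.5259 0.0929 0.191 ]
 [0.5259 0.0929 0.1911]
 [0.5259 0.0929 0.1911]
 [0.5259 0.0929 0.1912]
 [0.5259 0.0929 0.1911]]
[-4.86777826  4.29285568 -5.07358273] [0.71079735 0.85590874 0.00918409]
```

View pics/j.png

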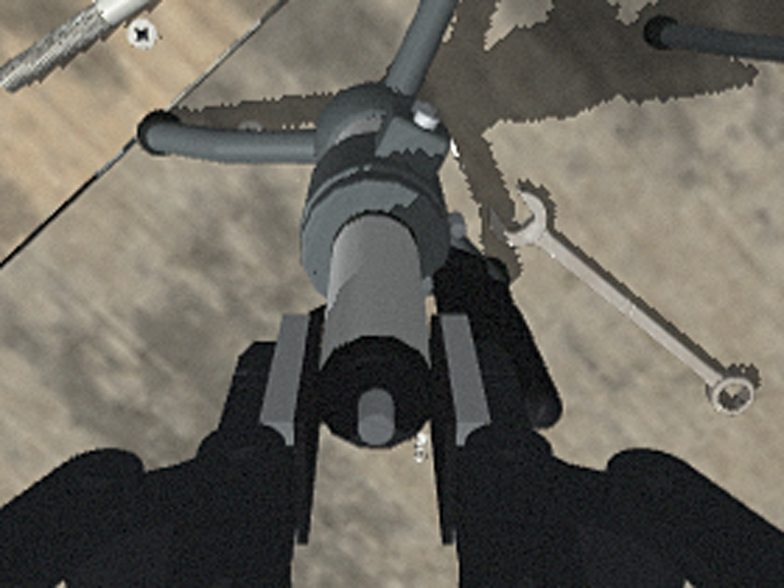

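The wing stands right next to the +y finger (crop (520,340)), still at about 112°, so the fingertip is just meeting it. The height is steady at 27.8 mm. I continue turning.

jog_arm([
  {"fingers":1,"slide":[0,0,0],"angular":[0,0,3]},
  {"fingers":1,"slide":[0,0,0],"angular":[0,0,6]},
  {"fingers":1,"slide":[0,0,0],"angular":[0,0,9]},
  {"fingers":1,"slide":[0,0,0],"angular":[0,0,12]},
  {"fingers":1,"slide":[0,0,0],"angular":[0,0,15]},
  {"fingers":1,"slide":[0,0,0],"angular":[0,0,18]},
  {"fingers":1,"slide":[0,0,0],"angular":[0,0,21]},
  {"fingers":1,"slide":[0,0,0],"angular":[0,0,24]},
])

```text
clock: 9.3
tcp_pos: [0.5253, 0.0936, 0.1911]
orientation: [-0.002, -0.209, 0.978, 0.001]
wrist_force: [-6.1, 5.5, -3.9]
finger_gap: 0.0205
grip_force: 25.0
```

```bash
python3 st.py
```

```text
az 114.10529946392025 [0.5253 0.0936 0.1911] [-6.0784  5.5244 -3.8677] [1.1739 1.088  0.0401] 25.038198278780328 -0.3962003884735388 -0.6363255344331264 tilt [-0.0037  0.0021]
lever_tip 0.78 [0.5157 0.119  0.201 ] r 0.02889744974085148 az 113.50226177668601
leg_top 0.84 [0.527 0.095 0.218] r 0.002548575877457791 az 93.63511237445067
leg_top 0.81 [0.402  0.1414 0.218 ] r 0.13439473341611027 az 158.66987590615898
```

The lever_tip reading barely moved, which is suspicious. I'll project a wing model into the current view for several azimuths and overlay it, using my last picture view.

```bash
python3 - <<'E'
from h import *
p=shot("wrist");t=shot("top");s=shot("scene")
def corners(az,c=(.5272,.0925)):
    u=np.array([np.cos(np.radians(az)),np.sin(np.radians(az))]);n=np.array([-u[1],u[0]])
    return [np.array([*(np.array(c)+u*r+n*w),z]) for z in (.148,.201) for r,w in((.016,.0035),(.041,.005),(.041,-.005),(.016,-.0035))]
def draw(c,az,box,k,col):
    im=cv2.resize(c["color"][box[1]:box[3],box[0]:box[2]],None,fx=k,fy=k,interpolation=2)[...,::-1].copy()
    if az is not None:
        P=np.array([[(u-box[0])*k,(v-box[1])*k] for u,v in (proj(c,X) for X in corners(az))]).astype(int)
        for q in (P[:4],P[4:]): cv2.polylines(im,[q.reshape(-1,1,2)],True,col,1)
        for i in range(4): cv2.line(im,P[i].tolist(),P[4+i].tolist(),col,1)
    return im
b=(190,180,390,320);sb=(250,150,350,220)
row1=np.hstack([draw(p,None,b,2,0),draw(p,112,b,2,(0,0,255))])
row2=np.hstack([draw(p,85,b,2,(0,255,0)),draw(s,None,sb,4,0)])
cv2.imwrite("pics/k.png",np.vstack([row1,row2]))
E
```

```text
(no output)
```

View pics/k.png

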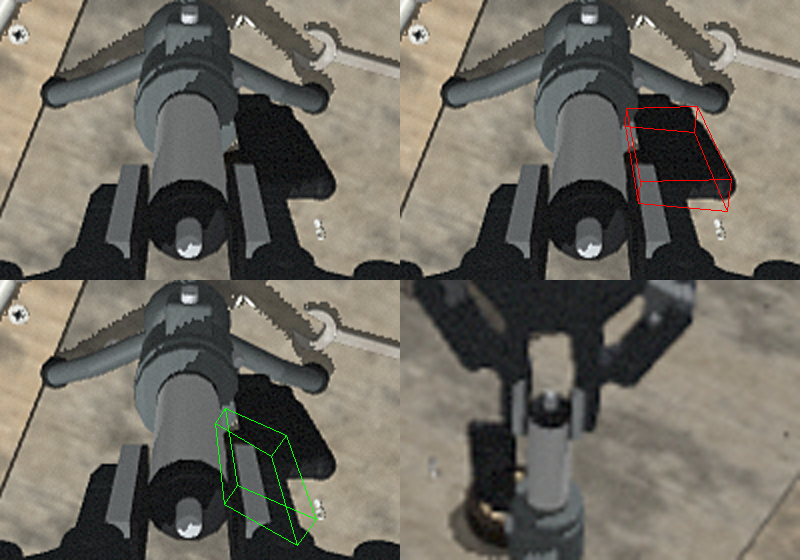

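The wing (k.png, outer top edge at raw (355,275)) is still at about 113°, with the finger in line with it. So the fingertips seem to pass above or inside it. I'll check where the fingertips really are using the scene camera: visible pad tips at raw (279,190) and (294.5,189).

```bash
python3 - <<'E'
from h import *
np.set_printoptions(precision=1,suppress=True)
s=get_state();M=rot(s["orientation"]);c=shot("scene")
print("leg top",proj(c,[.5276,.0946,.218]),"rim",proj(c,[.5276,.0946,.148]),"wingtop",proj(c,[.5165,.119,.201]))
for x in (-.011,0,.011):
  for z in (.011,-.004,-.018):
    print(x,z,*[np.array(proj(c,s["tcp_pos"]+M@np.array([x,y,z]))) for y in (.013,-.013)])
E
python3 -c "
from h import *
s=get_state();print({k:v for k,v in s.items() if 'tip' in k})"
python3 - <<'E'
import cv2,numpy as np
im=cv2.imread('pics/k.png')[280:,400:][::2,::2].mean(2)
print('cols 45..105');
for r in range(40,120,3): print(r/2+150,' '.join('%3d'%v for v in im[r,45:105:2]))
E
```

```text
leg top [np.float64(286.47700367958936), np.float64(179.79855305952964)] rim [np.float64(285.70159618438106), np.float64(203.16708642610604)] wingtop [np.float64(272.991369363), np.float64(184.29658862523627)]
-0.011 0.011 [280.2 189. ] [292.9 190.4]
-0.011 -0.004 [280.4 183.9] [293.1 185.4]
-0.011 -0.018 [280.5 179.1] [293.4 180.5]
0 0.011 [279.5 192.9] [292.2 194.4]
0 -0.004 [279.6 187.9] [292.5 189.3]
0 -0.018 [279.7 183. ] [292.7 184.5]
0.011 0.011 [278.7 196.9] [291.6 198.4]
0.011 -0.004 [278.9 191.9] [291.8 193.3]
0.011 -0.018 [279. 187.] [292.1 188.5]
{}
cols 45..105
170.0  32  33  33  39  38  33  32  30  32  33  87 136 149 148 146 147 145 146 145 142 114  55  30  34  33  34  24  41  55  57
171.5  31  40  34  30  34  39  38  34  29  32  59 148 150 143 145 141 143 143 139 143 143  84  37  28  31  38  30  33  39  41
173.0 113  89  48  31  32  32  33  38  29  31  33 134 142 144 145 147 146 147 145 147 149  87  34  34  30  31  31  33  35  35
174.5 121 122  86  40  26  32  34  32  32  34  37 130 132 141 139 137 132 135 142 151 148  76  21  29  27  27  34  28  27  33
176.0 118 123 1
[... 2182 characters left out ...]
20 120 121 119 124 121 131 139 111 106 112 111 113 116 118 114 113 112
203.0  27  16  28  29  22  20  36  88  91  81 109 116 120 119 121 121 120 121 130 133 109 103 109 120 121 117 117 117 117 119
204.5  11  25  20  26  26  23  45  54  51  69 114 121 121 121 122 119 118 119 129 118 109 108 105 111 132 128 127 122 124 117
206.0  41  22  23  24  31  42  55  58  55  51  87 114 128 129 126 129 127 129 112  90 104 106 107 110 128 122 124 126 124 120
207.5  89  31  29  29  24  37  50  60  58  54  50  49  69  71  85  84  76  63  60 100 108 110 103  90 125 129 126 128 123 119
209.0  81 166 155 135 108  85  56  52  56  55  58  53  39  45  70  75  83 102 111 110 111 112  83  94 114 122 125 124 120 120
```

Both cameras agree that the fingertips stand about 17 mm *behind* the TCP (not 11 mm ahead), so they sit at z≈0.208, over the wing (0.201). I gripped only the cap end and turned above the wing. To mend it, I turn back, lower the leg, open, and regrip about 28 mm lower.

jog_arm([
  {"fingers":1,"slide":[0,0,0],"angular":[0,0,-70]},
  {"fingers":1,"slide":[0,0,0],"angular":[0,0,-70]},
  {"fingers":1,"slide":[0,0,0],"angular":[0,0,-70]},
  {"fingers":1,"slide":[0,0,0],"angular":[0,0,-70]},
  {"fingers":1,"slide":[0,0,0],"angular":[0,0,-70]},
  {"fingers":1,"slide":[0,0,0],"angular":[0,0,-70]},
  {"fingers":1,"slide":[0,0,0],"angular":[0,0,-70]},
  {"fingers":1,"slide":[0,0,0],"angular":[0,0,-70]},
  {"fingers":1,"slide":[0,0,0],"angular":[0,0,-70]},
  {"fingers":1,"slide":[0,0,0],"angular":[0,0,-70]},
])

```text
clock: 10.48
tcp_pos: [0.5276, 0.0924, 0.1917]
orientation: [-0.0, 0.735, -0.679, 0.0]
wrist_force: [-0.5, 1.8, -4.6]
finger_gap: 0.0205
grip_force: 24.9
```

jog_arm([
  {"fingers":1,"slide":[0,0,5],"angular":[0,0,-5]},
  {"fingers":1,"slide":[0,0,12],"angular":[0,0,-5]},
  {"fingers":1,"slide":[0,0,19],"angular":[0,0,-5]},
  {"fingers":1,"slide":[0,0,25],"angular":[0,0,-5]},
  {"fingers":1,"slide":[0,0,28],"angular":[0,0,-5]},
  {"fingers":1,"slide":[0,0,28],"angular":[0,0,-5]},
  {"fingers":0.5,"slide":[0,0,28],"angular":[0,0,-5]},
  {"fingers":0.4,"slide":[0,0,28],"angular":[0,0,-5]},
  {"fingers":0.4,"slide":[0,0,28],"angular":[0,0,-5]},
])

```text
clock: 11.23
tcp_pos: [0.5278, 0.0923, 0.1643]
orientation: [-0.0, 0.761, -0.649, 0.001]
wrist_force: [0.5, -0.1, 0.3]
finger_gap: 0.0511
grip_force: 0.0
```

```bash
python3 st.py; python3 rel.py .5276 .0946 .135 -170; python3 - <<'E'
from h import *
im=cv2.imread("pics/last.png")
p=shot("wrist")
for z in (.148,.19): print(proj(p,[.5276,.0946,z]))
for t in ("rim","leg_top"):
    for d in tip_of(t,p)[:2]: print(t,d["point"],d["p"],atz(p,d["point"],.148 if t=="rim" else .19))
E
```

```text
az 189.13919603087058 [0.5278 0.0923 0.1643] [ 0.4871 -0.0847  0.3154] [-0.0188  0.0389  0.016 ] 0.0 -1.7068603653281251 0.0035350953839952126 tilt [ 0.0014 -0.0004]
lever_tip 0.68 [0.5155 0.1189 0.201 ] r 0.028833751938753514 az 113.90990124589061
leg_top 0.7 [0.5284 0.0759 0.218 ] r 0.016629563187324944 az -85.87470088737629
slide [-2.2 -0.4 29. ] angz -0.8 az -170.8 q6 -1.7069718466368156 tcp [0.52755905 0.09239322 0.16401567] tilt [ 8.02056564e-04 -1.55996861e-04 -9.99999666e-01] 11.3833
[np.float64(283.10448883856674), np.float64(256.2164957544575)]
[np.float64(283.0471183019071), np.float64(293.8229221787459)]
rim [282.6, 255.2] 0.94 [0.52802784 0.09394791 0.148     ]
leg_top [285.9, 292.4] 0.67 [0.52632132 0.09355919 0.19      ]
leg_top [198.6, 245.7] 0.64 [0.57120191 0.0748999  0.19      ]
```

Axis confirmed at (0.5276, 0.094). Descend 27 mm around the leg.

jog_arm([
  {"fingers":0.4,"slide":[-1.7,0,7],"angular":[0,0,0]},
  {"fingers":0.4,"slide":[-1.7,0,15],"angular":[0,0,0]},
  {"fingers":0.4,"slide":[-1.7,0,22],"angular":[0,0,0]},
  {"fingers":0.4,"slide":[-1.7,0,27],"angular":[0,0,0]},
  {"fingers":0.4,"slide":[-1.7,0,27],"angular":[0,0,0]},
])

```text
clock: 11.95
tcp_pos: [0.5258, 0.0942, 0.1348]
orientation: [0.001, 0.761, -0.648, -0.001]
wrist_force: [-0.3, -0.4, -0.5]
finger_gap: 0.0513
grip_force: 0.0
```

jog_arm([
  {"fingers":0.6,"slide":[0,0,0],"angular":[0,0,0]},
  {"fingers":0.7,"slide":[0,0,0],"angular":[0,0,0]},
  {"fingers":1,"slide":[0,0,0],"angular":[0,0,0]},
  {"fingers":1,"slide":[0,0,0],"angular":[0,0,0]},
  {"fingers":1,"slide":[0,0,0],"angular":[0,0,0]},
  {"fingers":1,"slide":[0,0,0],"angular":[0,0,0]},
], squeeze=25)

```text
clock: 12.45
tcp_pos: [0.5274, 0.0943, 0.137]
orientation: [-0.0, 0.761, -0.648, 0.0]
wrist_force: [1.4, 0.1, -0.0]
finger_gap: 0.0209
grip_force: 26.2
```

```bash
python3 st.py; python3 - <<'E'
from h import *
z=[]
for i in range(4): read_camera("top"); z.append(get_state()["tcp_pos"])
print(np.mean(z,0))
E
```

```text
az 189.16835027593982 [0.5274 0.0943 0.137 ] [ 1.3913  0.0801 -0.0156] [-0.0397 -0.1632  0.0444] 26.21768750791489 -1.7038846164630603 -0.0025351328076794744 tilt [0.001  0.0001]
leg_top 0.6 [0.5306 0.0722 0.218 ] r 0.020610816537904836 az -80.62290374446485
[0.52742115 0.0942527  0.13695455]
```

Well centred. Lift 28 mm from z 0.1370, to 0.1650.

jog_arm([
  {"fingers":1,"slide":[0,0,-4],"angular":[0,0,0]},
  {"fingers":1,"slide":[0,0,-9],"angular":[0,0,0]},
  {"fingers":1,"slide":[0,0,-14],"angular":[0,0,0]},
  {"fingers":1,"slide":[0,0,-19],"angular":[0,0,0]},
  {"fingers":1,"slide":[0,0,-24],"angular":[0,0,0]},
  {"fingers":1,"slide":[0,0,-27],"angular":[0,0,0]},
  {"fingers":1,"slide":[0,0,-28.5],"angular":[0,0,0]},
  {"fingers":1,"slide":[0,0,-28.5],"angular":[0,0,0]},
  {"fingers":1,"slide":[0,0,-28.5],"angular":[0,0,0]},
])

```text
clock: 13.55
tcp_pos: [0.5274, 0.0942, 0.1653]
orientation: [-0.0, 0.761, -0.648, 0.0]
wrist_force: [5.8, 1.1, -4.2]
finger_gap: 0.0215
grip_force: 26.0
```

```bash
cat > chk.py <<'E'
from h import *
np.set_printoptions(precision=4,suppress=True,linewidth=220)
z=[]
for i in range(4): read_camera("top"); z.append(get_state()["tcp_pos"])
s=get_state();print(np.mean(z,0),s["wrist_force"],s["ft_torque"],s["grip_force"],s["joint_pos"][5],s["clock"])
p=shot("wrist");c=p["color"].astype(float)
r0=int(proj(p,[.5276,.0942,.148])[1])
for t in ("rim","leg_mark","leg_top","lever_tip"): print(t,[(np.round(d["point"],1),round(d["p"],2)) for d in tip_of(t,p)[:2]])
print(r0,np.round(c[r0-26:r0+12,279:288].mean((1,2))))
E
python3 chk.py
```

```text
[0.5274 0.0942 0.1652] [ 5.7258  0.3458 -4.6749] [ 0.1498 -1.0244 -0.032 ] 25.940943121204327 -1.7039436254216438 13.75
rim [(array([285.2, 253.7]), 0.69), (array([436.3, 357.2]), 0.69)]
leg_mark [(array([280.8, 250.6]), 0.93)]
leg_top [(array([284.3, 328.1]), 0.79)]
lever_tip []
252 [114. 111. 110. 109. 107. 105. 106. 108. 108. 111. 104.  41.  25. 102. 170. 159. 156. 157. 155. 156. 156. 154. 154. 156. 155. 155. 154. 155. 154. 154. 154. 153. 154. 154. 153. 152. 154. 154.]
```

The dark band is about 2.2 px wide, which matches the whole 3 mm ring; rise 28.2 mm. Now sweep.

jog_arm([
  {"fingers":1,"slide":[0,0,0],"angular":[0,0,4]},
  {"fingers":1,"slide":[0,0,0],"angular":[0,0,8]},
  {"fingers":1,"slide":[0,0,0],"angular":[0,0,12]},
  {"fingers":1,"slide":[0,0,0],"angular":[0,0,16]},
  {"fingers":1,"slide":[0,0,0],"angular":[0,0,20]},
  {"fingers":1,"slide":[0,0,0],"angular":[0,0,24]},
  {"fingers":1,"slide":[0,0,0],"angular":[0,0,28]},
  {"fingers":1,"slide":[0,0,0],"angular":[0,0,32]},
  {"fingers":1,"slide":[0,0,0],"angular":[0,0,36]},
  {"fingers":1,"slide":[0,0,0],"angular":[0,0,40]},
])

```text
clock: 14.83
tcp_pos: [0.5269, 0.0942, 0.165]
orientation: [-0.0, -0.492, 0.87, 0.0]
wrist_force: [3.1, 0.4, -4.0]
finger_gap: 0.0214
grip_force: 27.6
```

```bash
python3 chk.py; python3 st.py
```

```text
[0.527  0.0943 0.165 ] [ 4.042   0.9776 -3.6997] [ 0.2055 -0.9136  0.0639] 26.881613111554543 -1.0077618338807834 15.0333
rim [(array([523.8, 235.7]), 0.69), (array([282.7, 253.6]), 0.62)]
leg_mark [(array([503.9, 226.4]), 0.8), (array([281.9, 250.1]), 0.61)]
leg_top [(array([286.4, 328.6]), 0.91), (array([556.4, 256.4]), 0.89)]
lever_tip []
252 [109. 105. 107. 105. 107. 106. 105. 105. 108. 108.  99.  48.  16.  68. 122. 114. 110. 110. 106. 109. 107. 108. 108. 108. 108. 109. 109. 107. 108. 108. 108. 108. 107. 108. 106. 107. 108. 108.]
az 149.20484431703713 [0.527  0.0942 0.1651] [ 4.4649  1.0501 -3.886 ] [ 0.1414 -0.8761  0.0513] 26.93376916420675 -1.006441740027641 0.05792258307337761 tilt [-0.      0.0002]
lever_tip 0.5 [0.5143 0.072  0.201 ] r 0.024254600850377794 az -122.09071009311356
leg_top 0.93 [0.4223 0.119  0.218 ] r 0.10818287957750988 az 165.82499382166844
leg_top 0.69 [0.5263 0.0949 0.218 ] r 0.002557515994895801 az 111.38696776617493
```

Contact is starting (moment about z rising). I'll reduce the squeeze a little for headroom and go on.

jog_arm([
  {"fingers":1,"slide":[0,0,0],"angular":[0,0,3]},
  {"fingers":1,"slide":[0,0,0],"angular":[0,0,6]},
  {"fingers":1,"slide":[0,0,0],"angular":[0,0,9]},
  {"fingers":1,"slide":[0,0,0],"angular":[0,0,12]},
  {"fingers":1,"slide":[0,0,0],"angular":[0,0,15]},
  {"fingers":1,"slide":[0,0,0],"angular":[0,0,18]},
  {"fingers":1,"slide":[0,0,0],"angular":[0,0,21]},
  {"fingers":1,"slide":[0,0,0],"angular":[0,0,24]},
], squeeze=23)

```text
clock: 16.1
tcp_pos: [0.5268, 0.0944, 0.1651]
orientation: [-0.0, -0.301, 0.954, 0.0]
wrist_force: [4.1, 2.3, -4.0]
finger_gap: 0.0214
grip_force: 27.4
```

```bash
python3 chk.py; python3 st.py
```

```text
[0.5269 0.0944 0.1651] [ 3.973   3.281  -4.6981] [ 0.3325 -0.8374  0.0637] 26.9545080382872 -0.5885217914314697 16.3
rim [(array([530.3, 134.4]), 0.75), (array([170.5, 181.4]), 0.73)]
leg_mark [(array([510. , 133.7]), 0.66), (array([284. , 253.4]), 0.55)]
leg_top [(array([286. , 326.6]), 0.97)]
lever_tip []
252 [ 70.  63.  71.  80.  74.  64.  72.  87.  79.  73.  73.  37.  11.  63. 118. 111. 109. 108. 108. 109. 110. 109. 108. 109. 109. 107. 109. 110. 108. 108. 108. 108. 110. 109. 108. 110. 109. 108.]
az 125.20715558399829 [0.5269 0.0944 0.1651] [ 4.1436  1.8157 -4.5986] [ 0.4457 -0.7436  0.1072] 26.976931196472904 -0.5874920033656333 0.06527632707729936 tilt [-0.0003  0.0004]
lever_tip 0.27 [0.5158 0.0854 0.201 ] r 0.013427021656949159 az -148.24781342761648
leg_top 0.64 [0.5264 0.0946 0.218 ] r 0.0022555081329432587 az 111.89499925106306
```

jog_arm([
  {"fingers":1,"slide":[0,0,0],"angular":[0,0,3]},
  {"fingers":1,"slide":[0,0,0],"angular":[0,0,6]},
  {"fingers":1,"slide":[0,0,0],"angular":[0,0,9]},
  {"fingers":1,"slide":[0,0,0],"angular":[0,0,12]},
  {"fingers":1,"slide":[0,0,0],"angular":[0,0,15]},
])

```text
clock: 17.12
tcp_pos: [0.5268, 0.0945, 0.1651]
orientation: [-0.0, -0.174, 0.985, 0.0]
wrist_force: [2.8, 3.3, -3.6]
finger_gap: 0.0212
grip_force: 28.1
```

```bash
python3 chk.py; python3 st.py; python3 - <<'E'
from h import *
for n in("scene","top"):
    c=shot(n)
    for d in tip_of("lever_tip",c):
        X=atz(c,d["point"],.201)-np.array([.5275,.0943,0]);r=np.hypot(*X[:2])
        if r<.06: print(n,d["p"],r,np.degrees(np.arctan2(X[1],X[0])))
E
```

```text
[0.5268 0.0945 0.1651] [ 4.0167  2.7084 -5.274 ] [ 0.5235 -0.7229  0.1552] 27.96923537411203 -0.3259220539425295 17.3167
rim [(array([281.8, 250.7]), 0.85), (array([509.2,  68.8]), 0.71)]
leg_mark [(array([284.9, 250.8]), 0.89), (array([491.5,  73.5]), 0.84)]
leg_top [(array([286.7, 326.4]), 0.91), (array([547.7,  55.4]), 0.68)]
lever_tip []
252 [ 59.  57.  57.  57.  58.  57.  57.  56.  56.  58.  55.  33.  15.  62. 120. 112. 110. 111. 110. 110. 111. 108. 110. 110. 110. 109. 110. 110. 109. 109. 109. 109. 110. 110. 109. 108. 111. 109.]
az 110.23364185002825 [0.5268 0.0945 0.1651] [ 3.4242  2.2633 -5.11  ] [ 0.5249 -0.791   0.1557] 27.967097900618683 -0.3260302798914217 0.17008082941174507 tilt [-0.0004  0.0007]
leg_top 0.93 [0.4057 0.1372 0.218 ] r 0.12951695998324098 az 159.79868295849874
leg_top 0.83 [0.5284 0.0956 0.218 ] r 0.0032810458315236323 az 68.48057282368251
```

jog_arm([
  {"fingers":1,"slide":[0,0,0],"angular":[0,0,0]},
  {"fingers":1,"slide":[0,0,0],"angular":[0,0,2]},
  {"fingers":1,"slide":[0,0,0],"angular":[0,0,4]},
  {"fingers":1,"slide":[0,0,0],"angular":[0,0,6]},
  {"fingers":1,"slide":[0,0,0],"angular":[0,0,8]},
], squeeze=20)

```text
clock: 18.33
tcp_pos: [0.526, 0.0945, 0.1651]
orientation: [-0.001, -0.106, 0.994, 0.0]
wrist_force: [1.7, 2.9, -1.3]
finger_gap: 0.0211
grip_force: 36.0
```

```bash
python3 chk.py|head -1; python3 st.py|head -1
```

```text
[0.5258 0.0945 0.1651] [ 0.3775  3.061  -0.0583] [0.6222 0.4553 0.5368] 35.660220417812525 -0.18715607909104584 18.5333
az 102.2127584305202 [0.5259 0.0945 0.1651] [-3.9766  3.4567  1.753 ] [0.7417 0.9636 0.5563] 36.04967056342048 -0.18602170732368595 0.501063521951437 tilt [-0.0018  0.0005]
```

The torque rose to 0.55 Nm and the vertical force dropped, so the brake has bitten. I'll fit the wing's azimuth numerically in the wrist picture to see whether it is at the stop.

```bash
cat > fit.py <<'E'
from h import *
def corners(az,c=(.5275,.0943)):
    u=np.array([np.cos(np.radians(az)),np.sin(np.radians(az))]);n=np.array([-u[1],u[0]])
    return [np.array([*(np.array(c)+u*r+n*w),z]) for z in (.148,.201) for r,w in((.016,.0035),(.041,.005),(.041,-.005),(.016,-.0035))]
def fit(p):
    g=p["color"].max(2);dark=(g<62);out=[]
    sil=dark[...]
    for az in range(30,130,4):
        P=np.array([proj(p,X) for X in corners(az)]).astype(np.float32)
        m=np.zeros(g.shape,np.uint8);cv2.fillConvexPoly(m,cv2.convexHull(P).astype(int),1)
        ring=cv2.dilate(m,np.ones((9,9)))-cv2.dilate(m,np.ones((3,3)))
        out.append((az,round(float(sil[m>0].mean()),2),round(float(sil[ring>0].mean()),2)))
    return out
p=shot("wrist");print(fit(p))
g=p["color"].max(2)
for r in range(200,330,5): print(r,''.join('#' if v<62 else '.' for v in g[r,250:400:2]))
for az in (45,55,65,75): print(az,[tuple(np.round(proj(p,X)).astype(int).tolist()) for X in corners(az)])
E
python3 fit.py
```

```text
[(30, 0.39, 0.43), (34, 0.48, 0.46), (38, 0.56, 0.48), (42, 0.62, 0.51), (46, 0.67, 0.59), (50, 0.69, 0.64), (54, 0.72, 0.68), (58, 0.74, 0.69), (62, 0.76, 0.62), (66, 0.75, 0.57), (70, 0.72, 0.55), (74, 0.69, 0.58), (78, 0.66, 0.6), (82, 0.63, 0.58), (86, 0.6, 0.51), (90, 0.56, 0.46), (94, 0.5, 0.48), (98, 0.43, 0.48), (102, 0.39, 0.42), (106, 0.37, 0.35), (110, 0.35, 0.33), (114, 0.34, 0.29), (118, 0.31, 0.33), (122, 0.3, 0.36), (126, 0.29, 0.35)]
200 .......###....#..###..######.........................#.....................
205 ..................###...#.###..............................................
210 ..............#.#################..........................................
215 ......##..##################.........#.###..........#####..................
220 ...#.###.#####......########..................#############................
225 #...####..#################...............................#................
230 ....#.###...##.#############.........................####..................
235 ...#.#......##.#.##.######..###............................................
240 ..
[... 1133 characters left out ...]
#############.#..#################...............##.........
315 ##############################..####################.......##############..
320 ##############################..###########################################
325 ##############......##########..###########################################
45 [(301, 270), (322, 297), (310, 304), (292, 276), (307, 325), (335, 358), (318, 367), (295, 331)]
55 [(304, 267), (330, 291), (319, 300), (296, 274), (311, 321), (346, 350), (331, 361), (300, 329)]
65 [(306, 264), (337, 283), (327, 293), (299, 272), (314, 316), (355, 340), (342, 353), (305, 326)]
75 [(308, 260), (342, 274), (335, 286), (302, 269), (316, 312), (363, 329), (352, 344), (309, 323)]
```

The best fit is at ≈64°, i.e. about 49° swept, at or near the stop. I'll push on in small steps and watch for the stall.

jog_arm([
  {"fingers":1,"slide":[0,0,0],"angular":[0,0,1]},
  {"fingers":1,"slide":[0,0,0],"angular":[0,0,2]},
  {"fingers":1,"slide":[0,0,0],"angular":[0,0,3]},
  {"fingers":1,"slide":[0,0,0],"angular":[0,0,3]},
])

```text
clock: 19.32
tcp_pos: [0.5254, 0.0945, 0.1651]
orientation: [-0.001, -0.08, 0.997, 0.0]
wrist_force: [-4.4, 3.8, 3.1]
finger_gap: 0.021
grip_force: 39.1
```

```bash
python3 chk.py; python3 st.py|head -1;python3 fit.py|head -1
```

```text
[0.5255 0.0945 0.1651] [-5.0852  2.9606  1.3372] [0.7937 1.3166 0.684 ] 39.105064983991724 -0.13377825065592694 19.5167
rim [(array([280.6, 256.2]), 0.76), (array([481.2,  23.5]), 0.67)]
leg_mark [(array([283.4, 253.6]), 0.93), (array([465.4,  33.2]), 0.81)]
leg_top [(array([518.2,   6.3]), 0.92), (array([285.8, 328.9]), 0.83)]
lever_tip []
255 [ 55.  56.  57.  56.  58.  57.  56.  59.  57.  56.  36.  15.  59. 112. 111. 108. 108. 108. 107. 108. 108. 109. 108. 108. 107. 108. 109. 108. 108. 108. 110. 107. 107. 108. 106. 109. 108. 108.]
az 99.22069916898496 [0.5254 0.0945 0.1651] [-4.7624  3.4752  2.3278] [0.8098 1.3098 0.6386] 39.105376795803295 -0.1337813543521013 0.6552795320749283 tilt [-0.0027  0.0005]
[(30, 0.44, 0.48), (34, 0.54, 0.49), (38, 0.6, 0.51), (42, 0.66, 0.56), (46, 0.69, 0.63), (50, 0.71, 0.68), (54, 0.74, 0.7), (58, 0.75, 0.64), (62, 0.76, 0.58), (66, 0.74, 0.54), (70, 0.7, 0.53), (74, 0.66, 0.53), (78, 0.62, 0.54), (82, 0.58, 0.61), (86, 0.55, 0.64), (90, 0.52, 0.55), (94, 0.47, 0.49), (98, 0.42, 0.45), (102, 0.4, 0.39), (106, 0.38, 0.34), (110, 0.36, 0.32), (114, 0.35, 0.33), (118, 0.32, 0.38), (122, 0.31, 0.36), (126, 0.31, 0.35)]
```

jog_arm([
  {"fingers":1,"slide":[0,0,0],"angular":[0,0,1]},
  {"fingers":1,"slide":[0,0,0],"angular":[0,0,2]},
  {"fingers":1,"slide":[0,0,0],"angular":[0,0,3]},
  {"fingers":1,"slide":[0,0,0],"angular":[0,0,3]},
])

```text
clock: 20.3
tcp_pos: [0.5245, 0.0946, 0.1651]
orientation: [-0.002, -0.054, 0.999, 0.0]
wrist_force: [-8.1, 3.2, 4.4]
finger_gap: 0.0213
grip_force: 37.1
```

```bash
python3 st.py|head -1;python3 fit.py|head -1
```

```text
az 96.19692666329138 [0.5245 0.0946 0.1651] [-8.1396  3.1724  4.3846] [0.8682 1.7792 0.6566] 37.05660608087783 -0.08086221170350179 0.8704494684934616 tilt [-0.0042  0.0007]
[(30, 0.5, 0.52), (34, 0.59, 0.52), (38, 0.64, 0.54), (42, 0.68, 0.61), (46, 0.71, 0.66), (50, 0.73, 0.69), (54, 0.75, 0.69), (58, 0.76, 0.62), (62, 0.75, 0.56), (66, 0.73, 0.54), (70, 0.7, 0.51), (74, 0.65, 0.49), (78, 0.6, 0.55), (82, 0.56, 0.61), (86, 0.52, 0.67), (90, 0.48, 0.61), (94, 0.44, 0.58), (98, 0.42, 0.46), (102, 0.42, 0.37), (106, 0.41, 0.33), (110, 0.39, 0.33), (114, 0.37, 0.35), (118, 0.35, 0.41), (122, 0.35, 0.35), (126, 0.34, 0.33)]
```

The last steps displaced the TCP sideways (about 1 mm per 3°), as if pivoting on a stopped wing. I'll push the gripper back toward the axis to test the stop.

jog_arm([
  {"fingers":1,"slide":[-1,0,0],"angular":[0,0,0]},
  {"fingers":1,"slide":[-2,0,0],"angular":[0,0,0]},
  {"fingers":1,"slide":[-2.5,0,0],"angular":[0,0,0]},
  {"fingers":1,"slide":[-2.5,0,0],"angular":[0,0,0]},
])

```text
clock: 20.83
tcp_pos: [0.5245, 0.0946, 0.1651]
orientation: [-0.004, -0.054, 0.999, 0.0]
wrist_force: [-14.3, 2.1, 9.1]
finger_gap: 0.0212
grip_force: 37.6
```

```bash
python3 chk.py; python3 st.py|head -1;python3 fit.py|head -1
```

```text
[0.5245 0.0946 0.1651] [-15.806    2.0505   9.695 ] [0.6884 3.023  0.6853] 37.61925995306228 -0.08123805641667067 21.0333
rim [(array([469. ,  15.2]), 0.96), (array([284. , 255.7]), 0.84)]
leg_mark [(array([284.6, 255.5]), 0.61), (array([452. ,  26.1]), 0.59)]
leg_top [(array([284. , 332.4]), 0.96)]
lever_tip []
256 [ 57.  55.  56.  57.  55.  55.  57.  57.  56.  58.  52.  14.  38.  89. 115. 109. 108. 108. 108. 107. 108. 109. 109. 107. 109. 108. 107. 107. 107. 108. 108. 107. 108. 107. 107. 107. 108. 106.]
az 96.23682788927223 [0.5245 0.0946 0.1651] [-14.5641   1.3648  10.0162] [0.6507 3.0876 0.6823] 37.61904942803085 -0.08121195796984726 0.7302538678050041 tilt [-0.0085 -0.    ]
[(30, 0.51, 0.52), (34, 0.59, 0.53), (38, 0.64, 0.54), (42, 0.68, 0.62), (46, 0.71, 0.66), (50, 0.73, 0.69), (54, 0.75, 0.69), (58, 0.77, 0.61), (62, 0.75, 0.57), (66, 0.74, 0.54), (70, 0.7, 0.52), (74, 0.65, 0.49), (78, 0.61, 0.55), (82, 0.57, 0.62), (86, 0.53, 0.67), (90, 0.49, 0.62), (94, 0.45, 0.58), (98, 0.42, 0.47), (102, 0.42, 0.37), (106, 0.41, 0.34), (110, 0.4, 0.34), (114, 0.38, 0.37), (118, 0.36, 0.41), (122, 0.35, 0.35), (126, 0.35, 0.31)]
```

Not conclusive, since the braked leg itself holds the pads. I'll undo the side shift and turn on towards 90°, past the geometric stop, watching the moment.

jog_arm([
  {"fingers":1,"slide":[1.5,0,0],"angular":[0,0,0]},
  {"fingers":1,"slide":[2.5,0,0],"angular":[0,0,1]},
  {"fingers":1,"slide":[2.5,0,0],"angular":[0,0,2]},
  {"fingers":1,"slide":[2.5,0,0],"angular":[0,0,3]},
  {"fingers":1,"slide":[2.5,0,0],"angular":[0,0,3]},
])

```text
clock: 21.9
tcp_pos: [0.5241, 0.0947, 0.1651]
orientation: [-0.002, -0.028, 1.0, 0.0]
wrist_force: [-8.2, 2.7, 5.1]
finger_gap: 0.0214
grip_force: 42.8
```

```bash
cp pics/last.png pics/prev.png; python3 st.py|head -1; python3 - <<'E'
import cv2,numpy as np
a=cv2.imread("pics/prev.png").max(2).astype(int);b=cv2.imread("pics/last.png").max(2).astype(int)
for n,g in(("az96",a),("now",b)):
    print(n)
    for r in range(236,316,5): print(r,''.join('#' if v<40 else '+' if v<75 else '.' for v in g[r,250:370]))
E
```

```text
az 93.21488271355587 [0.5241 0.0947 0.1651] [-8.1806  2.7444  5.1188] [0.8591 2.0644 0.8176] 42.78448807366658 -0.028691569367112302 0.9764572978019714 tilt [-0.0049  0.0007]
az96
236 ......+..+#+...........+++++++++++++++++++++++++++++++++++++++..........................................................
241 ......+++..............+++++###########++++++++++++++++++++++++.........................................................
246 ...................###+.....................+##++++++++++++++++.............................+.++.++.+.++................
251 .................#..............................+#+++++++........................++++++++++++...........................
256 ................+.................................+++........................+#+######################+............+....
261 ..............................................................+###+.....################++++#+++++++########+.......+++.
266 .........+###+........................................####+.........+#######+++++++#++####++++++###++#+#++++###+....+...
271 .........#####...........................
[... 2383 characters left out ...]
.........+######+...........##############+.......................##++##+..
291 .....+#######..........................................#######+...........+##############+...............###++++#+......
296 .....#######............................................#######+...........+################++++++++++###+..............
301 ....#######+..................++#+......................+###++#+..........++##################..........................
306 +...#######.......###############################........###.++.....############################........................
311 ##########..+##########################################+.+##++.+################++#####+##########......................
```

The dark band's right edge shifted about 1–2 px outward relative to the finger while I turned 3°, so the wing is no longer following. I'll compare that edge with the model.

```bash
python3 - <<'E'
from h import *
from fit import corners
p=shot("wrist");g=p["color"].max(2)
def edge(r):
    row=g[r,322:375]; i=np.argmax(row>75); return 322+i
rows=[278,282,286,290,294,298];print("seen",[edge(r) for r in rows])
for az in range(42,80,4):
    P=np.array([proj(p,X) for X in corners(az)])
    H=cv2.convexHull(P.astype(np.float32))[:,0]
    m=np.zeros(g.shape,np.uint8);cv2.fillConvexPoly(m,np.round(H).astype(int),1)
    print(az,[int(np.max(np.nonzero(m[r])[0],initial=0)) for r in rows])
E
```

```text
[(30, 0.57, 0.53), (34, 0.62, 0.54), (38, 0.67, 0.6), (42, 0.7, 0.65), (46, 0.72, 0.68), (50, 0.74, 0.72), (54, 0.76, 0.68), (58, 0.76, 0.58), (62, 0.75, 0.54), (66, 0.72, 0.54), (70, 0.69, 0.49), (74, 0.63, 0.49), (78, 0.58, 0.57), (82, 0.54, 0.6), (86, 0.5, 0.61), (90, 0.47, 0.6), (94, 0.43, 0.6), (98, 0.42, 0.52), (102, 0.41, 0.47), (106, 0.4, 0.44), (110, 0.39, 0.43), (114, 0.36, 0.48), (118, 0.34, 0.49), (122, 0.34, 0.42), (126, 0.35, 0.35)]
200 ...........######..#########...............................................
205 ....###...#..#.###.....######..........................####................
210 .............#.########..####...#############################..............
215 ...........#################................................#..............
220 ........##.###############...............................##................
225 .....#..###.#########.###....#.............................................
230 ....###.#######.###.######..##.............................................
235 #..#.##....###########.##.#####............................................
240 ....#
[... 1566 characters left out ...]
97), (299, 275), (314, 320), (354, 344), (341, 357), (304, 329)]
65 [(307, 263), (342, 278), (334, 289), (302, 272), (316, 315), (362, 333), (351, 348), (309, 326)]
75 [(308, 259), (345, 268), (340, 281), (305, 269), (317, 310), (367, 321), (359, 338), (312, 322)]
seen [np.int64(335), np.int64(336), np.int64(322), np.int64(322), np.int64(322), np.int64(322)]
42 [309, 313, 317, 321, 325, 328]
46 [313, 318, 322, 327, 330, 331]
50 [317, 323, 328, 333, 334, 335]
54 [322, 329, 335, 337, 338, 339]
58 [328, 335, 339, 340, 341, 343]
62 [336, 341, 342, 344, 345, 346]
66 [342, 344, 345, 347, 348, 350]
70 [346, 347, 349, 350, 352, 354]
74 [349, 350, 352, 354, 355, 357]
78 [351, 353, 355, 356, 358, 360]
```

The wing is at ≈57°, so about 56° swept and little or nothing left. Another 4° will make it certain.

jog_arm([
  {"fingers":1,"slide":[0,0,0],"angular":[0,0,1]},
  {"fingers":1,"slide":[0,0,0],"angular":[0,0,2]},
  {"fingers":1,"slide":[0,0,0],"angular":[0,0,3]},
  {"fingers":1,"slide":[0,0,0],"angular":[0,0,4]},
  {"fingers":1,"slide":[0,0,0],"angular":[0,0,4]},
])

```text
clock: 22.57
tcp_pos: [0.5227, 0.095, 0.1651]
orientation: [-0.004, 0.007, 1.0, 0.001]
wrist_force: [-12.4, 5.0, 7.7]
finger_gap: 0.0213
grip_force: 39.8
```

```bash
cat > w.py <<'E'
from h import *
import io,contextlib
with contextlib.redirect_stdout(io.StringIO()): from fit import corners
p=shot("wrist");g=p["color"].max(2)
rows=[278,282,286,290,294]
def edge(r):
    i=326
    while g[r,i]<60: i+=1
    return i
print("seen",[edge(r) for r in rows])
for az in range(46,72,3):
    m=np.zeros(g.shape,np.uint8);cv2.fillConvexPoly(m,np.round(cv2.convexHull(np.array([proj(p,X) for X in corners(az)],np.float32))).astype(int),1)
    print(az,[int(np.max(np.nonzero(m[r])[0],initial=0)) for r in rows])
E
python3 st.py|head -1; python3 w.py; python3 chk.py
```

```text
az 89.22945136688718 [0.5227 0.095  0.1651] [-12.4429   5.0028   7.7082] [1.1019 2.7117 0.7901] 39.755138408218045 0.04112735618148565 0.9678199142217636 tilt [-0.0073  0.0014]
seen [336, 337, 339, 346, 361]
46 [314, 319, 325, 330, 334]
49 [317, 323, 329, 335, 336]
52 [322, 329, 336, 338, 339]
55 [325, 333, 338, 340, 341]
58 [332, 340, 341, 343, 344]
61 [337, 342, 343, 345, 346]
64 [343, 345, 346, 348, 349]
67 [346, 347, 349, 350, 352]
70 [348, 349, 351, 352, 354]
[0.5228 0.095  0.1651] [-12.4833   4.1777   8.4178] [1.0738 2.7321 0.7583] 39.696863110293634 0.040469213777739876 23.0167
rim []
leg_mark [(array([283.8, 256.9]), 0.8), (array([195.2, 246.9]), 0.73)]
leg_top [(array([288.8, 335.3]), 0.63)]
lever_tip [(array([282.2, 282. ]), 0.17)]
259 [ 56.  57.  56.  56.  55.  55.  56.  57.  57.  56.  35.  16.  59. 109. 109. 108. 107. 109. 107. 107. 107. 106. 108. 106. 107. 109. 106. 108. 108. 107. 107. 107. 107. 108. 108. 106. 108. 108.]
```

The TCP pivots about the wing contact (1.4 mm over 4°, so centre about 20 mm off) while the wing stays at ≈56°. The lever is at its stop. I'll back off 5° to relieve the load while still gripping, and check.

jog_arm([
  {"fingers":1,"slide":[0,0,0],"angular":[0,0,-2]},
  {"fingers":1,"slide":[0,0,0],"angular":[0,0,-4]},
  {"fingers":1,"slide":[0,0,0],"angular":[0,0,-5]},
  {"fingers":1,"slide":[0,0,0],"angular":[0,0,-5]},
  {"fingers":1,"slide":[0,0,0],"angular":[0,0,-5]},
])

```text
clock: 23.68
tcp_pos: [0.523, 0.0945, 0.1649]
orientation: [-0.003, -0.036, 0.999, 0.0]
wrist_force: [-11.6, 3.2, 6.3]
finger_gap: 0.0213
grip_force: 32.8
```

```bash
python3 st.py|head -1; python3 w.py; python3 chk.py
```

```text
az 94.18173999414594 [0.523  0.0945 0.1649] [-11.5665   3.1849   6.3021] [0.7515 2.4388 0.233 ] 32.82350544934161 -0.04575276719328274 0.2574095316231251 tilt [-0.0068  0.0004]
seen [334, 335, 336, 338, 339]
46 [310, 314, 319, 323, 328]
49 [313, 318, 323, 328, 332]
52 [316, 322, 327, 333, 335]
55 [320, 326, 332, 336, 338]
58 [324, 331, 338, 339, 340]
61 [328, 336, 340, 341, 343]
64 [335, 341, 343, 344, 346]
67 [342, 344, 345, 347, 348]
70 [344, 345, 347, 348, 350]
[0.523  0.0945 0.1649] [-11.3056   3.8493   7.0146] [0.7844 2.4012 0.2557] 32.826190380728804 -0.04571020594737474 24.1333
rim [(array([463.6,   7.3]), 0.85), (array([281.6, 256.7]), 0.67)]
leg_mark [(array([286.5, 256.4]), 0.91), (array([449.9,  21.9]), 0.91)]
leg_top [(array([284.5, 334.9]), 0.79)]
lever_tip []
258 [ 58.  55.  56.  57.  55.  56.  57.  56.  57.  57.  54.  17.  29.  82. 115. 109. 107. 108. 107. 108. 107. 108. 108. 108. 108. 109. 107. 107. 109. 107. 108. 106. 108. 108. 108. 108. 108. 108.]
```

Relieve the remaining side load and a little more twist so the pad force comes under 30 N.

jog_arm([
  {"fingers":1,"slide":[1,0,0],"angular":[0,0,-1]},
  {"fingers":1,"slide":[2,0,0],"angular":[0,0,-2]},
  {"fingers":1,"slide":[3,0,0],"angular":[0,0,-2.5]},
  {"fingers":1,"slide":[3,0,0],"angular":[0,0,-2.5]},
], squeeze=20)

```text
clock: 24.72
tcp_pos: [0.5233, 0.0942, 0.165]
orientation: [-0.001, -0.058, 0.998, 0.0]
wrist_force: [-3.8, 4.7, -0.5]
finger_gap: 0.0214
grip_force: 28.7
```

```bash
python3 st.py|head -1; python3 w.py|head -1; python3 chk.py
```

```text
az 96.65835589561371 [0.5233 0.0942 0.165 ] [-3.7582  4.6827 -0.4995] [0.9045 1.0125 0.0741] 28.7419741236954 -0.08948135640053212 -0.021819218527525663 tilt [-0.0011  0.0006]
seen [334, 335, 336, 337, 338]
[0.5232 0.0942 0.165 ] [-3.4423  3.3482  0.3648] [0.8699 1.0414 0.1161] 28.787074772408232 -0.08908279315724135 25.1667
rim [(array([284.9, 257. ]), 0.8), (array([473.3,  16.6]), 0.68)]
leg_mark [(array([455.6,  28.2]), 0.9), (array([283.1, 255. ]), 0.57)]
leg_top [(array([285.2, 335.2]), 0.86), (array([338. , 271.3]), 0.72)]
lever_tip [(array([282.6, 255.3]), 0.64)]
258 [ 57.  56.  54.  55.  55.  57.  56.  56.  57.  56.  45.  15.  46.  98. 111. 110. 107. 108. 107. 108. 108. 109. 108. 108. 109. 109. 107. 108. 108. 109. 109. 109. 109. 108. 109. 108. 108. 109.]
```

```bash
python3 -c "
from workcell import *
print(hand_in())"
```

```text
the job is handed in; nothing more can be done
None
```

The job is handed in: the leg stands about 28.0 mm up with its black ring just clear of the collar, the lever looks to be at its stop with the brake holding the leg, and the gripper still holds it at about 29 N. The stop was judged from forces and camera fits, not seen directly; with squeeze set at 25 N or less, pad force passed 30 N during the sweep (peak about 43 N), so a dent is possible; my first grip sat too high, so I lowered the leg and regripped.

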